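Clip a slide plate onto the microscope stage

TASK

Swing up the sprung clip on the grey microscope stage, slide the long slide plate (the one with the round window) beneath it, lug end towards the robot, between the side rails and up to the end stop, then lower the clip onto the plate and let go.

Things in the scene. Friction and masses are not known exactly. Their poses are not given: they have to be found in the camera images.
- seat (a point): Fixed grey stage slab 200 x 130 x 24 mm. Point on its top face, under the plate's middle when home; x away from robot, y left, z up. Rails 5 mm high, 68 mm apart inside, x -40 to +60 mm; end stop 8 mm high, face at x = +60. Clip's hinge axis along y at x = +80, z = +14, in cheeks 22 mm high. Slab spans x -90 to +110.
- clip_grip (a point): Centre of the steel grip bar at the clip's free end: 12 mm thick, 34 mm long along the stage's y; pinched by its two ends from above it turns between the fingers. Clip down: 90 mm from the hinge axis towards the robot, 24 mm above it (38 above the stage). Blade 16 mm wide; its foot, 24 mm wide, presses 70 mm from the axis.
- clip (a joint): Clip angle about its hinge, rad: 0 is down on the empty stage, grows as the free end swings up and away from the robot, stop at 1.35. Raised past about 0.95 it stays where it is left; below about 0.75 it drops shut by itself. Resting on the plate: about 0.08. Moves with less than 3 N at the bar.
- plate_mid (a point): Centre of the loose aluminium plate 120 (x) x 46 (y) x 6 mm, 3 mm above its underside, 0.12 kg; round window 36 mm wide. Upright lug 12 (x) x 30 (y) mm centred at x = -50 mm, rising 31 mm above the plate's top. Flat on the bench left or right of the stage, lug roughly towards the robot. The 70 mm plate with no window is not wanted.
Mind the look-alikes: they are no part of the job. What is shaped like the part that bears plate_mid but blue, green or pink is not meant.

How it is judged (in metres and radians):
On the way, in this order (a step that is already met when the one before it is completed fails the run):
1. the clip is swung up clear of the stage (value of joint clip above 0.6 rad), for 0.2 s.
2. the plate lies home on the stage beneath the raised clip (value of joint clip above 0.3 rad and x of plate_mid in the frame of seat between -0.015 and 0.008 m and y of plate_mid in the frame of seat between -0.014 and 0.014 m and z of plate_mid in the frame of seat below 0.008 m), for 0.2 s.
At the end, for the whole second after the job is handed in: The long plate lies flat on the stage between the rails, its far end within 15 mm of the end stop, within 14 mm of the middle and 12 degrees of straight, and the clip is down and pressing on it (joint 0.04 to 0.14 rad), at rest (x of plate_mid in the frame of seat between -0.015 and 0.008 m and y of plate_mid in the frame of seat between -0.014 and 0.014 m and z of plate_mid in the frame of seat below 0.007 m and angle between the x axis of plate_mid and the x axis of seat, either way round below 0.21 rad and angle between plate_mid's own z axis and vertical below 0.06 rad and value of joint clip between 0.04 and 0.14 rad and velocity of joint clip between -0.1 and 0.1 rad/s and contact force between clip and plate above 0.05 N); the robot touches nothing.
It also fails if it takes over 54 s, if anything falls off the work surface, if the arm or the gripper's body presses on something with over 40 N, if the wrist force passes 120 N, or if a joint passes its speed limit or range.

ROBOT

A 6-joint arm with a two-finger parallel gripper is mounted at the origin on the work surface. World frame = base frame: x ahead of the robot, y to its left, z up, the work surface at z = 0. Lengths are in m, angles in degrees, forces in N, time in s.
With the tool pointing down it reaches from about 0.35 to 0.925 m from the base axis. Payload 6.4 kg.
Tool frame: the origin (TCP) lies at the very end of the fingers, on their centre line; the grasp point (between the pads) lies 19 mm behind it (ctrl.pinch_z is the distance from the TCP to the grasp point, in m); z points along the fingers, y is the direction in which the jaws open and shut (so a half turn about z gives the same grasp; the last joint's range is limited). The gripper opens to 85 mm and grips with 20 to 120 N. Pads are 22 mm wide; open, the fingers measure 114 mm over their backs; the gripper's body (76 mm by 85 mm) begins 54 mm behind the grasp point. The pads swing forward as they close: fully open they stand 13 mm farther back than shut.
Start: joints at [66.744, 14.043, 89.255, -0, 76.702, -9.975], TCP at [0.149, 0.633, 0.231] pointing down, gripper open.
Joint ranges: [-179.41, 179.41], [-58.25, 129.5], [7.25, 145.43], [-54.29, 234.29], [11.92, 165.04], [-157.13, 157.13]. Speed limits (degrees/s): [147.25, 147.25, 180, 180, 180, 180].

INTERFACE

Orientations are given as [roll, pitch, yaw] about the fixed x, y, z axes, in that order (R = Rz(yaw) Ry(pitch) Rx(roll)).
In Python, from cell import ctrl gives the robot as it stands.
- The arm moves only by the tool step_arm, never from a script. Its argument "steps" is text: rows parted by semicolons, each of 7 numbers parted by spaces: the shift along the tool's x, y, z in mm, then the turn, a rotation vector about the tool's x, y, z in degrees, then the closure, from 0 (fully open) to 1 (shut). A call has 1 to 20 rows; each row shifts and turns the pose as measured when the row begins, along the tool's axes as they then stand; what a row does not reach is not made up. A row lasts 1/8 s, in which the tool goes at most 62.5 mm and 10.7 degrees, less where a joint would pass 70% of its speed; a pose out of reach is approached as far as the arm can. A call with a gripper value outside its range is refused whole. The fingers move at their own pace and stop on an object; "force" is the grip in N (left out, the last holds). Time passes only in rows, so rows that do not move let the fingers close. It gives the time, the measured TCP pose, the force and the opening at its end, in the units of the state.
- ctrl.observe(): the state, without advancing time (a new reading comes with each control period).
- ctrl.camera(name): name is "scene" or "side" or "wrist"; returns a dict with "frame" (400x640x3 uint8, blue, green, red), "depth" (400x640 float32, m along the optical axis (not along the pixel's ray), 0 where there is no reading), "vertical_fov" (degrees; the focal length in pixels is half the picture's height over the tangent of half this angle, whatever the lens; pixels are square), "cx", "cy" (the principal point, pixels), "extrinsics" (4x4, takes a point from world to camera coordinates); the wrist camera has in their place "tool_from_camera" (4x4, takes a point from camera to tool coordinates, whose origin is the TCP and whose axes are the flange's). Camera axes: x right, y down, z forward; pixel columns grow to the right and rows downward; lengths in m; the calibration is good to about 2 mm. A picture is of the moment at which its call begins: read the wrist's pose just before it.
- ctrl.finish_job(): hands the job in, once; it reports no verdict.
The state is a dict: "clock": time; "joint_positions": joint angles; "joint_velocities": joint speeds; "joint_efforts": joint torques, N m; "tool_pos": TCP position; "ee_rot": TCP orientation; "wrist_force": force on the tool from outside, world axes, zero at the start; "ft_torque": the same for the moment, N m; "width": opening from 0.0 (shut) to 1.0 (fully open).
Only numpy, scipy, OpenCV 4.12 (cv2) and the standard library are available. Lean on these libraries where they do the work, as an engineer would, in place of code of your own. Each camera call takes 0.05 s, during which the arm holds its last target.

## Working session

There is one attempt and no reset: what is moved stays moved. The work goes in short steps, Python scripts to look and compute and a tool call to move; the robot and the scene stay as the last step left them, time stands still between calls to the robot, and variables do not carry over. Pictures are saved under pics/ and viewed, and the job is handed in when it is done.

Besides the shell and the picture viewer there is one more tool, called after "Request:" as name(argument=value, ...) on one line, values as JSON. step_arm: Moves the arm, as the interface text tells. Its arguments: {"type":"object","properties":{"steps":{"type":"string"},"force":{"type":"number"}},"required":["steps"]}

```bash
ls; mkdir -p pics
cat > h.py <<'E'
import numpy as np, cv2
from cell import ctrl
from scipy.spatial.transform import Rotation as R
def tool():
    s=ctrl.observe(); T=np.eye(4); T[:3,:3]=R.from_euler('xyz',s['ee_rot'],degrees=True).as_matrix(); T[:3,3]=s['tool_pos']; return T
def cam(n):
    T=tool(); c=ctrl.camera(n)
    f=200/np.tan(np.radians(c['vertical_fov'])/2)
    M=T@np.array(c['tool_from_camera']) if n=='wrist' else np.linalg.inv(np.array(c['extrinsics']))
    d=c['depth']; v,u=np.mgrid[:400,:640]
    P=np.stack([(u-c['cx'])/f*d,(v-c['cy'])/f*d,d,np.ones_like(d)],-1)@M.T
    P=P[...,:3]; P[d==0]=np.nan
    return c['frame'],P,M,f
E
python3 - <<'E'
from h import *
print(ctrl.observe())
for n in ['scene','side','wrist']:
    fr,P,M,f=cam(n); cv2.imwrite(f'pics/{n}0.png',fr); np.savez(f'{n}0.npz',fr=fr,P=P); print(n,M.round(3).tolist())
E
```

```text
pics
{'clock': 0.0, 'joint_positions': array([ 6.67426314e+01,  1.40825706e+01,  8.93259713e+01, -6.75223577e-04,
        7.67008579e+01, -9.97691835e+00]), 'joint_velocities': array([-0.0332184 ,  0.08119184,  0.0391838 , -0.00928809,  0.05819614,
       -0.00814023]), 'joint_efforts': array([ 1.71471900e-03, -4.29506421e+01, -3.26134801e+01, -4.45907529e-05,
        5.34756779e-03,  2.80398706e-05]), 'tool_pos': array([0.14910795, 0.63209065, 0.23018766]), 'ee_rot': array([-1.79892141e+02, -1.83067688e-02,  1.66719688e+02]), 'wrist_force': array([-0.24308136,  0.18090015, -0.14222531]), 'ft_torque': array([-0.04291495, -0.00911063,  0.0341245 ]), 'width': 0.9989111922385985}
scene [[-0.691, 0.494, -0.527, 1.033], [0.723, 0.478, -0.499, 0.576], [0.005, -0.726, -0.688, 0.759], [0.0, 0.0, 0.0, 1.0]]
side [[0.847, -0.27, 0.459, -0.107], [-0.532, -0.465, 0.708, -0.827], [0.022, -0.843, -0.538, 0.757], [0.0, 0.0, 0.0, 1.0]]
wrist [[0.231, 0.922, 0.312, 0.069], [0.973, -0.218, -0.075, 0.651], [-0.002, 0.321, -0.947, 0.373], [0.0, 0.0, 0.0, 1.0]]
```

View pics/scene0.png

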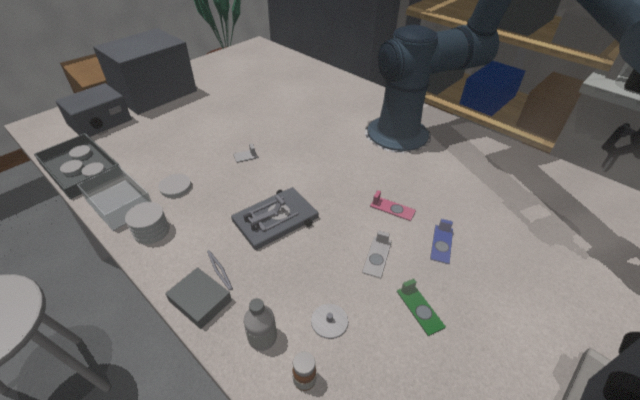

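View pics/side0.png

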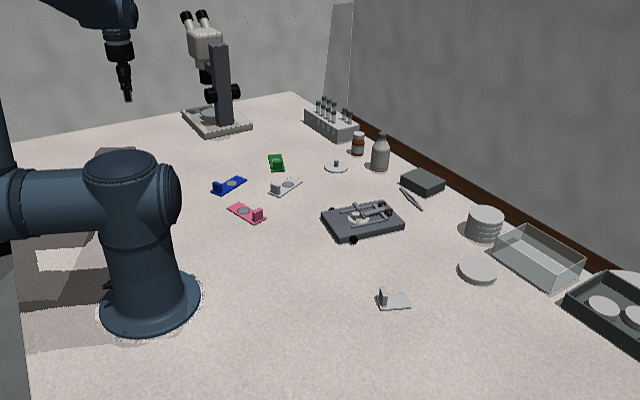

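View pics/wrist0.png

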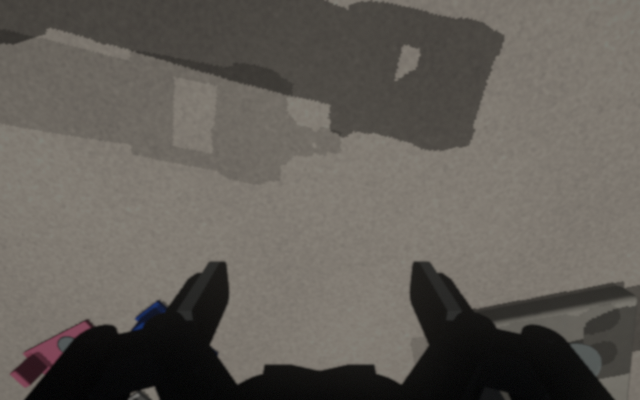

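Plate candidates in the scene picture:
- (377,255): silver, long, with a round window. This fits the description.
- (397,207) pink, (442,242) blue and (421,307) green: wrong colour.
- (246,155): short and windowless, so it isn't wanted.

The stage is at (275,217). I'll confirm with enlarged crops.

Run:
```python
from h import *
a=np.load('scene0.npz'); b=np.load('side0.npz')
A=cv2.resize(a['fr'][180:290,220:420],None,fx=4,fy=4,interpolation=cv2.INTER_CUBIC)[:, :800]
cv2.imwrite('pics/c1.png',A)
B=cv2.resize(b['fr'][150:250,260:420],None,fx=5,fy=5,interpolation=cv2.INTER_CUBIC)
cv2.imwrite('pics/c2.png',B)
for nm,d,r in [('sc',a,(180,290,220,420)),('sd',b,(150,250,260,420))]:
    P=d['P'][r[0]:r[1],r[2]:r[3]].reshape(-1,3); 
    m=(P[:,2]>0.015)
    import cv2
    Q=P[m]; print(nm,Q.min(0),Q.max(0)); 
    for lo,hi in [(.018,.03),(.03,.05),(.05,.1)]:
        q=Q[(Q[:,2]>lo)&(Q[:,2]<hi)]
        print(lo,len(q),q.mean(0),q.min(0),q.max(0))
```

```text
sc [ 0.32575297 -0.07506636  0.01507657] [0.83135905 0.40119022 0.07103227]
0.018 2346 [0.58144793 0.02431346 0.02455591] [ 0.32575297 -0.07506636  0.01802173] [0.69324081 0.40107624 0.02996708]
0.03 592 [0.58077431 0.09240668 0.0368988 ] [ 0.3280587 -0.0460433  0.0300083] [0.83135905 0.40119022 0.04985528]
0.05 65 [0.5672432  0.00896684 0.06361962] [ 0.55933691 -0.01074457  0.05012599] [0.57381034 0.02494568 0.07103227]
sd [ 0.34465913 -0.0807869   0.0150212 ] [0.90494794 0.4020562  0.0818945 ]
0.018 1963 [0.58048509 0.02056463 0.02422054] [ 0.34555088 -0.08038419  0.01802812] [0.84816194 0.39418856 0.02991909]
0.03 670 [0.70118926 0.09188402 0.03628834] [ 0.34465913 -0.04767823  0.03001006] [0.90494794 0.4020562  0.0498779 ]
0.05 201 [0.75303808 0.16606402 0.06473165] [ 0.55195216 -0.01202854  0.05000857] [0.84693399 0.25442466 0.0818945 ]
```

View pics/c1.png

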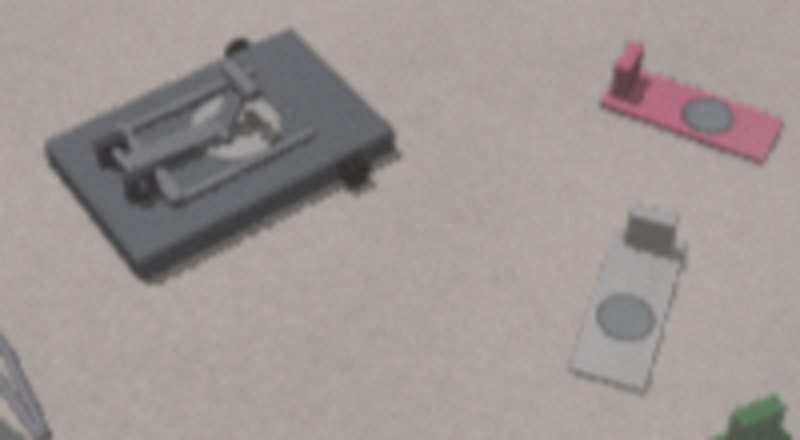

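View pics/c2.png

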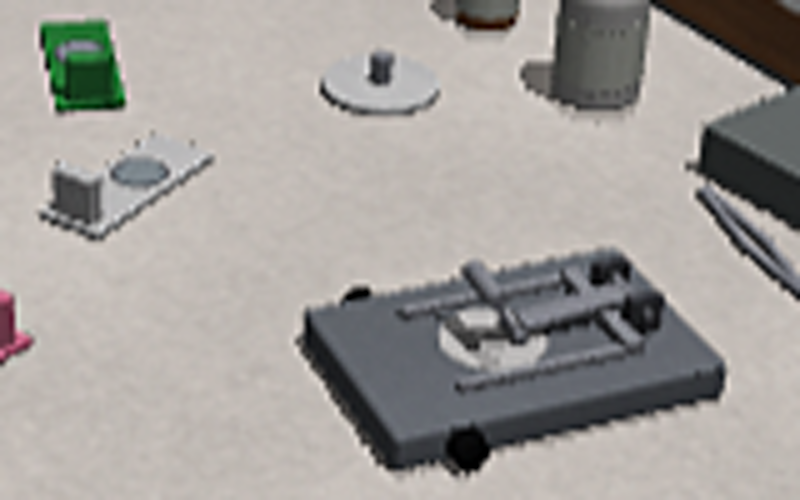

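The crops confirm it: the silver plate is the one wanted (lug at scene (383,237), window at (376,259)). On the stage, the clip hinge is at the far end (scene ~(252,223)) and the grip bar at ~(279,198). Next I'll fit the poses.

```bash
cat > fit.py <<'E'
from h import *
def rect(q):
    (c,s,a)=cv2.minAreaRect((q[:,:2]*1000).astype(np.float32))
    if s[0]<s[1]: s=(s[1],s[0]); a+=90
    a=(a+90)%180-90
    return np.round(c,1),np.round(s,1),round(a,1)
if __name__=='__main__':
  for n in ['scene','side']:
    a=np.load(n+'0.npz'); P=a['P'];fr=a['fr'].astype(int)
    x,y,z=P[...,0],P[...,1],P[...,2]
    m=(x>.42)&(x<.75)&(y>-.13)&(y<.16)&(z>.02)&(z<.028)
    # largest comp
    k,l,st,ce=cv2.connectedComponentsWithStats(m.astype(np.uint8)); i=1+st[1:,4].argmax()
    q=P[l==i]; print(n,'slab',rect(q),np.median(q[:,2]),len(q))
    m=(x>.5)&(x<.63)&(y>-.06)&(y<.08)&(z>.052); q=P[m]; print(' bar',rect(q),q[:,2].max(),len(q), q.mean(0))
    # plate
    m=(x>.42)&(x<.7)&(y>.14)&(y<.3)&(z>.003)
    k,l,st,ce=cv2.connectedComponentsWithStats(m.astype(np.uint8))
    for i in range(1,k):
        if st[i,4]<60: continue
        q=P[l==i]; lo=q[q[:,2]<.012]; hi=q[q[:,2]>.02]
        print(' pl',ce[i].round(),fr[l==i].mean(0).round(),'base',rect(lo),len(lo),np.median(lo[:,2]),'lug',rect(hi) if len(hi) else 0, q[:,2].max())
E
python3 fit.py
```

```text
scene slab (array([584.5,   2.7]), array([199.1, 153.1]), -10.9) 0.024554251829449203 2066
 bar (array([565.7,   6.9]), array([35.9, 10.5]), 83.0) 0.07103227346400365 61 [0.56695471 0.0088899  0.06445677]
 pl [377. 251.] [144. 144. 146.] base (array([495.3, 281.4]), array([123.3,  45.6]), 23.3) 539 0.006598959814291927 lug (array([449.9, 262. ]), array([29.4, 13.7]), -70.6) 0.04039718671882331
 pl [327. 307.] [167. 168. 171.] base (array([685.9, 285. ]), array([29.7, 28. ]), -89.7) 108 0.006293401475094107 lug 0 0.010910804347368463
side slab (array([581.6,   4.2]), array([201.2, 157. ]), -9.2) 0.024262493078663128 1435
 bar (array([562.5,   6.3]), array([39.8, 12.8]), 76.1) 0.07062242062631707 48 [0.55976384 0.00268704 0.06494846]
 pl [283. 187.] [142. 140. 139.] base (array([493.3, 275.3]), array([133.3,  48.5]), 18.2) 234 0.00651006256647374 lug (array([446. , 259.3]), array([32. , 15.7]), -73.8) 0.03940855752363137
```

```bash
cat >> h.py <<'E'
def go(p,yaw,tilt=None):
    T=tool(); Rt=R.from_euler('xyz',[180,0,yaw],degrees=True).as_matrix()
    d=T[:3,:3].T@(np.array(p)-T[:3,3])*1000; r=R.from_matrix(T[:3,:3].T@Rt).as_rotvec(degrees=True)
    print('shift',d.round(1),'rot',r.round(2),'pos',T[:3,3].round(4),'clock',ctrl.observe()['clock'])
E
python3 -c "
from h import *
go([.54,.01,.26],170)"
```

```text
shift [-523.4 -515.8  -29. ] rot [-0.08 -0.02 -3.28] pos [0.1491 0.6322 0.2304] clock 0.15
```

Request:
step_arm(steps="0 0 -4 0 0 -3.3 0; -38 -38 -4 0 0 0 0; -38 -38 -4 0 0 0 0; -38 -38 -2 0 0 0 0; -38 -38 -2 0 0 0 0; -38 -38 -2 0 0 0 0; -38 -38 -2 0 0 0 0; -38 -38 -2 0 0 0 0; -38 -38 -2 0 0 0 0; -38 -38 -2 0 0 0 0; -38 -38 -2 0 0 0 0; -38 -38 -2 0 0 0 0; -38 -38 -2 0 0 0 0; -38 -38 -2 0 0 0 0; 0 0 0 0 0 0 0; 0 0 0 0 0 0 0")

```text
clock: 2.15
tool_pos: [0.5614, 0.0421, 0.2623]
ee_rot: [-179.8, -0.1, 170.2]
wrist_force: [-0.5, 0.5, -0.6]
width: 0.999
```

Run:
```python
from h import *
fr,P,M,f=cam('wrist'); cv2.imwrite('pics/w1.png',fr); np.savez('w1.npz',fr=fr,P=P)
x,y,z=P[...,0],P[...,1],P[...,2]
from fit import rect
m=(x>.42)&(x<.75)&(y>-.13)&(y<.16)&(z>.021)&(z<.028)
k,l,st,ce=cv2.connectedComponentsWithStats(m.astype(np.uint8)); i=1+st[1:,4].argmax()
q=P[l==i]; print('slab',rect(q),np.median(q[:,2]),q.min(0),q.max(0))
m=(x>.5)&(x<.63)&(y>-.06)&(y<.08)&(z>.058)&(z<.09); q=P[m]; print(' bar',rect(q),q[:,2].max(),len(q), q.mean(0))
```

```text
slab (array([583.8,   2.8]), array([199.1, 153.7]), -10.5) 0.023810562511004718 [ 0.47603094 -0.07688909  0.02100582] [0.6917908  0.08951135 0.0279979 ]
 bar (array([563.9,   6.7]), array([33.5, 10.5]), 80.1) 0.06980054446445544 309 [0.56340952 0.00695994 0.06647185]
```

View pics/w1.png

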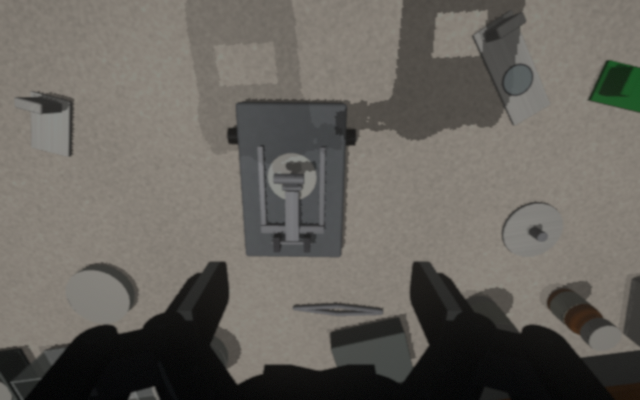

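```bash
python3 -c "
from h import *
print(ctrl.pinch_z)
go([.564,.0066,.043],169.7)"
```

```text
0.0187
shift [ -9.1 -33.8 219.6] rot [-0.24 -0.13  0.57] pos [0.5614 0.0423 0.2624] clock 2.2
```

```bash
python3 -c "
from h import *
# plate from wrist view
a=np.load('w1.npz');P=a['P'];x,y,z=P[...,0],P[...,1],P[...,2]
from fit import rect
m=(x>.42)&(x<.58)&(y>.2)&(y<.34)&(z>.004)&(z<.06)
k,l,st,ce=cv2.connectedComponentsWithStats(m.astype(np.uint8))
for i in range(1,k):
    if st[i,4]<100: continue
    q=P[l==i]; lo=q[q[:,2]<.011]; hi=q[q[:,2]>.025]
    print(ce[i],len(q),rect(q),rect(hi) if len(hi)>5 else '',rect(lo))
"
```

```text
[512.3188696   66.59390298] 4494 (array([495.7, 280.7]), array([120.2,  47.2]), 23.6) (array([449.8, 260.8]), array([30.7, 12.2]), -66.7) (array([495.7, 280.7]), array([120.2,  47.2]), 23.6)
```

Request:
step_arm(steps="-9 -34 20 0 0 0.5 0.3; 0 0 50 0 0 0 0.3; 0 0 50 0 0 0 0.3; 0 0 50 0 0 0 0.3; 0 0 25 0 0 0 0.3; 0 0 0 0 0 0 0.3; 0 0 0 0 0 0 0.3", force=20)

```text
clock: 3.08
tool_pos: [0.5628, 0.0144, 0.0658]
ee_rot: [-179.8, 0.2, 170.5]
wrist_force: [0.6, -0.5, 1.0]
width: 0.697
```

```bash
python3 -c "
from h import *
go([.564,.0066,.043],169.7)
cv2.imwrite('pics/w2.png',cam('wrist')[0]); cv2.imwrite('pics/s2.png',cv2.resize(cam('side')[0][150:270,280:440],None,fx=5,fy=5))"
```

```text
shift [-2.4 -7.4 22.8] rot [-0.19  0.19  0.81] pos [0.5628 0.0144 0.0658] clock 3.075
```

View pics/w2.png

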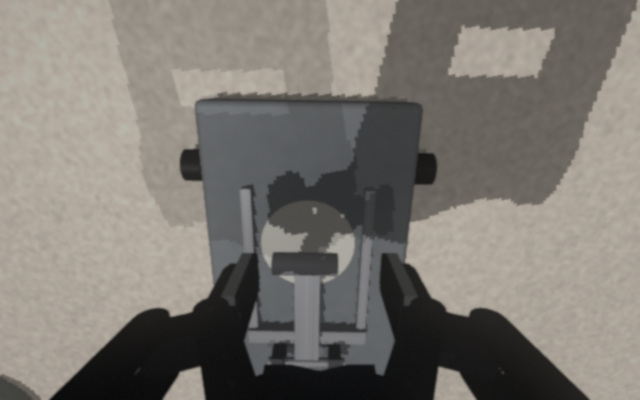

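View pics/s2.png

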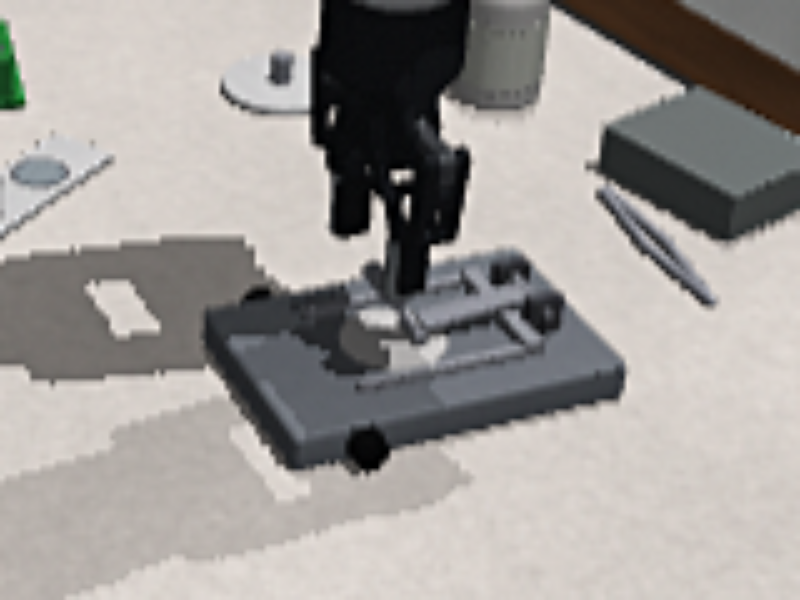

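The wrist view shows the bar at (305,263) between the open pads. I'm about 7 mm off sideways, so I'll correct that, go down and close.

Request:
step_arm(steps="-2.5 -7.5 8 0 0 0.8 0.3; 0 0 15 0 0 0 0.3; 0 0 0 0 0 0 0.3; 0 0 0 0 0 0 0.8; 0 0 0 0 0 0 0.8; 0 0 0 0 0 0 0.8; 0 0 0 0 0 0 0.8", force=20)

```text
clock: 4.05
tool_pos: [0.5661, 0.0062, 0.0439]
ee_rot: [-179.9, 0.5, 169.6]
wrist_force: [0.6, -0.4, -0.4]
width: 0.394
```

```bash
python3 -c "
from h import *
go([.564,.0066,.043],169.7)
cv2.imwrite('pics/w3.png',cam('wrist')[0])"
```

```text
shift [2.2 0.  0.9] rot [-0.08  0.46 -0.12] pos [0.5661 0.0062 0.0439] clock 4.05
```

View pics/w3.png

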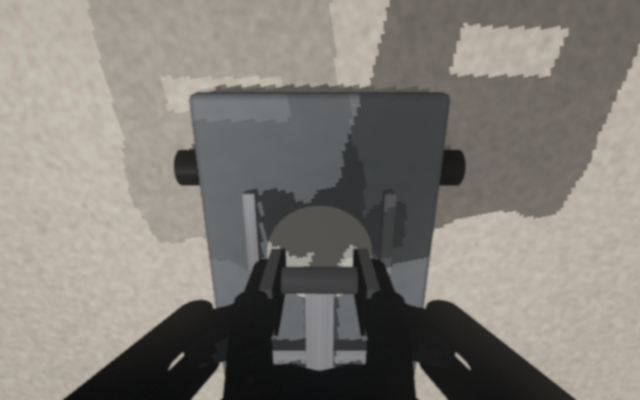

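Request:
step_arm(steps="-5 0 -14 0 0 0 0.8; -7 0 -13 0 0 0 0.8; -9 0 -12 0 0 0 0.8; -10 0 -10 0 0 0 0.8; 0 0 0 0 0 0 0.8; 0 0 0 0 0 0 0.8")

```text
clock: 4.85
tool_pos: [0.5985, 0.0002, 0.0959]
ee_rot: [-179.9, 0.5, 169.6]
wrist_force: [2.1, -0.4, -4.1]
width: 0.391
```

```bash
cat >> h.py <<'E'
SEAT=np.array([.574,.0046,.024]); YS=-10.3
def stg(p):
    c,s=np.cos(np.radians(YS)),np.sin(np.radians(YS)); d=np.array(p)-SEAT
    return np.array([c*d[0]+s*d[1],-s*d[0]+c*d[1],d[2]])
def inv(p):
    c,s=np.cos(np.radians(YS)),np.sin(np.radians(YS)); 
    return SEAT+np.array([c*p[0]-s*p[1],s*p[0]+c*p[1],p[2]])
E
python3 -c "
from h import *
T=tool(); g=stg(T[:3,3]-.0187*T[:3,2])*1000; print(g, np.hypot(80-g[0],g[2]-14), np.degrees(np.arctan2(g[2]-14,80-g[0]))-14.93)
cv2.imwrite('pics/w4.png',cam('wrist')[0])"
```

```text
[24.76158135  0.10391529 90.63531993] 94.46827592556285 39.286094167755024
```

View pics/w4.png

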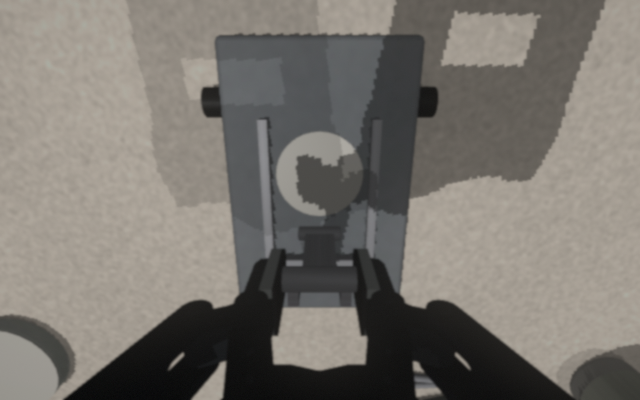

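Request:
step_arm(steps="-12 0 -7 0 0 0 0.8; -14 0 -5.5 0 0 0 0.8; -14 0 -3 0 0 0 0.8; 0 0 0 0 0 0 0.8; 0 0 0 0 0 0 0.8")

```text
clock: 5.52
tool_pos: [0.6386, -0.0071, 0.113]
ee_rot: [-179.9, 0.2, 169.6]
wrist_force: [-2.0, 0.4, -1.0]
width: 0.387
```

```bash
python3 -c "
from h import *
T=tool(); g=stg(T[:3,3]-.0187*T[:3,2])*1000; print(g, np.hypot(80-g[0],g[2]-14), np.degrees(np.arctan2(g[2]-14,80-g[0]))-14.93)
cv2.imwrite('pics/w5.png',cam('wrist')[0])"
```

```text
[6.55676423e+01 2.01971884e-02 1.07651065e+02] 94.75660887577236 66.30919486350939
```

View pics/w5.png

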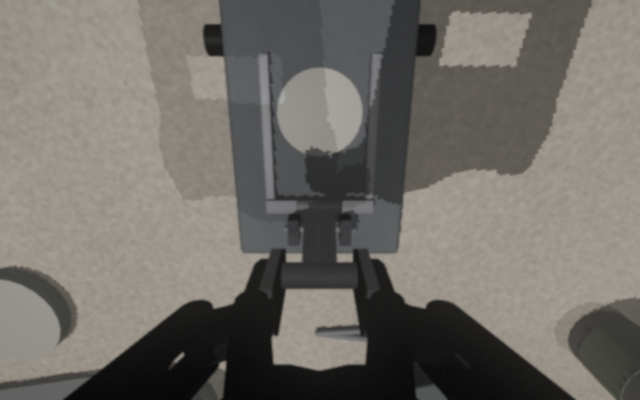

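The clip is at about 1.15 rad. I'll release it and go up.

Request:
step_arm(steps="0 0 0 0 0 0 0.3; 0 0 0 0 0 0 0.3; 0 0 0 0 0 0 0.3; 0 0 -20 0 0 0 0.3; 0 0 -40 0 0 0 0.3; 0 0 -40 0 0 0 0.3; 0 0 0 0 0 0 0.3")

```text
clock: 6.45
tool_pos: [0.64, -0.0075, 0.2228]
ee_rot: [-179.9, 0.7, 169.6]
wrist_force: [-0.2, 1.0, 0.0]
width: 0.702
```

```bash
python3 -c "
from h import *
fr,P,M,f=cam('side'); cv2.imwrite('pics/s6.png',cv2.resize(fr[150:270,280:440],None,fx=5,fy=5))
x,y,z=[P[...,i] for i in range(3)]
m=(x>.58)&(x<.72)&(y>-.06)&(y<.06)&(z>.1)&(z<.15); q=P[m]; print(len(q),stg(q.mean(0)))
# lug grasp: lug at
yaw=23.5; c,s=np.cos(np.radians(yaw)),np.sin(np.radians(yaw))
L=np.array([.4957-.05*c,.2807-.05*s]); print('lug',L)
go([L[0],L[1],.2],yaw+180)"
```

```text
108 [ 0.05140913 -0.00238306  0.09724278]
lug [0.449847   0.26076255]
shift [234.5 229.6  17.9] rot [ -0.26   0.41 -33.91] pos [ 0.6388 -0.0073  0.2203] clock 6.5
```

View pics/s6.png

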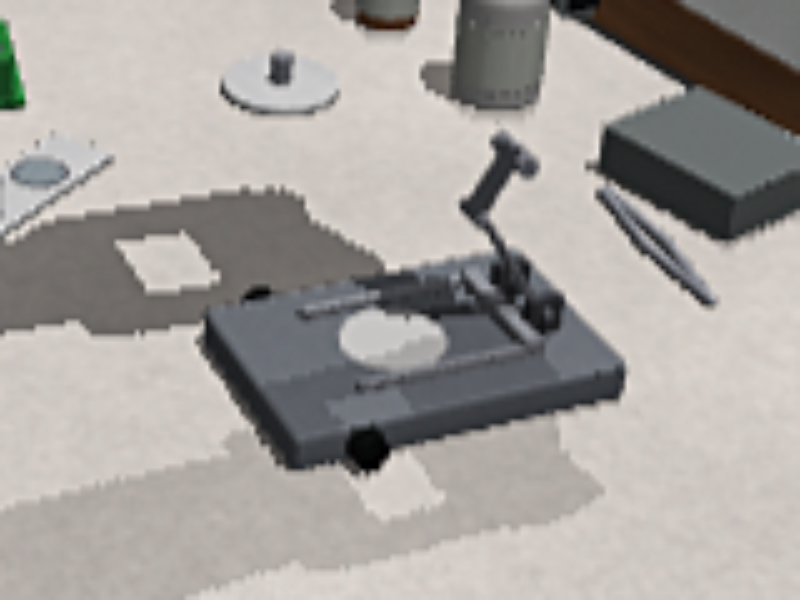

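The clip stays up. I'll take the lug across its 12 mm thickness, with the jaws along plate x, so the plate can't pivot. First I turn the tool.

Request:
step_arm(steps="0 0 0 0 0 10 0.3; 0 0 0 0 0 10 0.3; 0 0 0 0 0 10 0.3; 0 0 0 0 0 10 0.3; 0 0 0 0 0 10 0.3; 0 0 0 0 0 8 0.3; 0 0 0 0 0 0 0.3")

```text
clock: 7.38
tool_pos: [0.634, -0.0065, 0.2131]
ee_rot: [-179.6, -0.1, 109.7]
wrist_force: [-0.4, 0.6, 0.6]
width: 0.697
```

```bash
python3 -c "
from h import *
go([.450,.2608,.16],113.5)"
```

```text
shift [313.7 -82.5  54. ] rot [-0.35 -0.07 -3.76] pos [ 0.634  -0.0065  0.2131] clock 7.375
```

Request:
step_arm(steps="45 -12 0 0 0 0 0.3; 50 -13 0 0 0 0 0.3; 50 -13 5 0 0 0 0.3; 50 -13 15 0 0 0 0.3; 50 -13 15 0 0 0 0.3; 50 -13 15 0 0 0 0.3; 20 -5 5 0 0 -3.7 0.3; 0 0 0 0 0 0 0.3; 0 0 0 0 0 0 0.3")

```text
clock: 8.5
tool_pos: [0.4402, 0.2669, 0.1539]
ee_rot: [-179.3, -0.2, 114.6]
wrist_force: [0.6, -0.3, 0.9]
width: 0.696
```

```bash
python3 -c "
from h import *
from fit import rect
go([.450,.2608,.010],113.5)
fr,P,M,f=cam('wrist'); cv2.imwrite('pics/w7.png',fr)
x,y,z=[P[...,i] for i in range(3)]
m=(x>.4)&(x<.6)&(y>.2)&(y<.36)&(z>.004)&(z<.045)
k,l,st,ce=cv2.connectedComponentsWithStats(m.astype(np.uint8))
for i in range(1,k):
    if st[i,4]<100: continue
    q=P[l==i]; lo=q[q[:,2]<.011]; hi=q[q[:,2]>.03]
    print(ce[i],len(q),rect(q),rect(hi) if len(hi)>5 else '',rect(lo),q[:,2].max())
"
```

```text
shift [-10.1   8.  143.8] rot [-0.68 -0.16  1.1 ] pos [0.4402 0.2669 0.1539] clock 8.5
[378.80673144 192.88098543] 5764 (array([495.3, 281. ]), array([119.7,  46.4]), 23.4) (array([449.5, 261.5]), array([29.9, 11.4]), -65.3) (array([495.3, 281. ]), array([119.7,  46.4]), 23.4) 0.03864123045099971
```

View pics/w7.png

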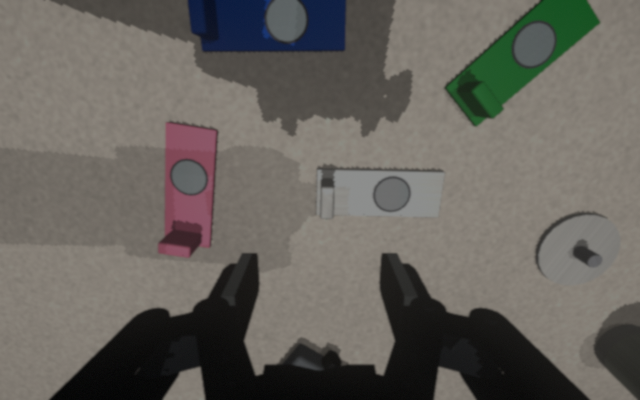

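The silver plate is at (380,193) with its lug at (326,193), and its pose is confirmed. Descending over the lug.

Request:
step_arm(steps="-10 8 0 0.7 0 1 0.3; 0 0 40 0 0 0 0.3; 0 0 40 0 0 0 0.3; 0 0 0 0 0 0 0.3; 0 0 0 0 0 0 0.3")

```text
clock: 9.18
tool_pos: [0.4591, 0.2568, 0.0763]
ee_rot: [-179.0, -0.0, 113.0]
wrist_force: [-0.2, 0.8, 0.5]
width: 0.697
```

```bash
python3 -c "
from h import *
go([.4495,.261,.010],113.4)"
```

```text
shift [ 7.6 -6.1 66.4] rot [-0.96 -0.04 -0.4 ] pos [0.4591 0.2568 0.0763] clock 9.175
```

Request:
step_arm(steps="7.6 -6 0 -1 0 -0.4 0.3; 0 0 0 0 0 0 0.3; 0 0 25 0 0 0 0.3; 0 0 0 0 0 0 0.3; 0 0 0 0 0 0 0.3")

```text
clock: 9.8
tool_pos: [0.4543, 0.2634, 0.0576]
ee_rot: [179.2, 0.0, 113.5]
wrist_force: [-0.8, -0.4, 0.1]
width: 0.699
```

```bash
python3 -c "
from h import *
go([.4495,.261,.010],113.4)"
```

```text
shift [-0.2 -6.  47.6] rot [0.77 0.03 0.06] pos [0.4543 0.2634 0.0576] clock 9.8
```

Request:
step_arm(steps="0 -6 10 0.6 0 0 0.3; 0 0 15 0 0 0 0.3; 0 0 0 0 0 0 0.3; 0 0 0 0 0 0 0.3")

```text
clock: 10.3
tool_pos: [0.4493, 0.2611, 0.0321]
ee_rot: [179.8, 0.0, 113.5]
wrist_force: [0.0, 0.3, 0.7]
width: 0.695
```

```bash
python3 -c "
from h import *
go([.4495,.261,.010],113.4)"
```

```text
shift [-0.2  0.  22.1] rot [0.23 0.04 0.06] pos [0.4493 0.2611 0.0321] clock 10.3
```

Request:
step_arm(steps="0 0 12 0.2 0 0 0.3; 0 0 9 0 0 0 0.3; 0 0 0 0 0 0 0.3; 0 0 0 0 0 0 1; 0 0 0 0 0 0 1; 0 0 0 0 0 0 1; 0 0 0 0 0 0 1; 0 0 0 0 0 0 1", force=45)

```text
clock: 11.3
tool_pos: [0.4496, 0.2612, 0.01]
ee_rot: [180.0, 0.0, 113.5]
wrist_force: [0.3, -0.1, -1.1]
width: 0.132
```

```bash
python3 -c "
from h import *
go([.4495,.261,.010],113.4)
cv2.imwrite('pics/w8.png',cam('wrist')[0])"
```

```text
shift [-0.2 -0.2 -0. ] rot [0.04 0.05 0.07] pos [0.4496 0.2612 0.01  ] clock 11.3
```

View pics/w8.png

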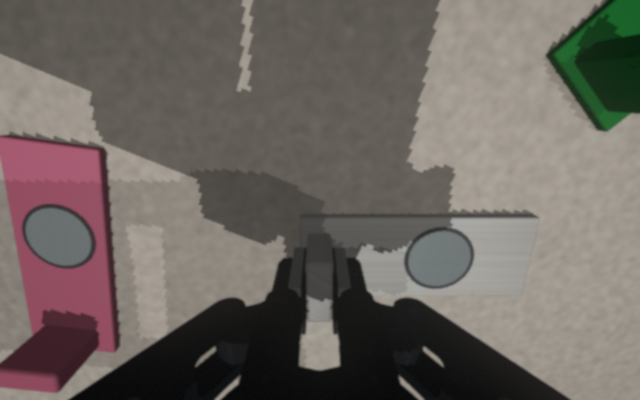

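The lug is gripped (11 mm opening). Lifting now, turning to stage alignment as I go.

Request:
step_arm(steps="0 0 -15 0 0 0 1; 0 0 -30 0 0 0 1; 0 0 -40 0 0 0 1; 0 0 0 0 0 8.5 1; 0 0 0 0 0 8.5 1; 0 0 0 0 0 8.5 1; 0 0 0 0 0 8 1; 0 0 0 0 0 0 1; 0 0 0 0 0 0 1")

```text
clock: 12.48
tool_pos: [0.4509, 0.262, 0.1057]
ee_rot: [179.6, -0.2, 79.1]
wrist_force: [0.6, -0.6, -1.0]
width: 0.125
```

```bash
python3 -c "
from h import *
p=inv([-.140,0,0]); print(p); go([p[0],p[1],.085],79.7)
cv2.imwrite('pics/w9.png',cam('wrist')[0])"
```

```text
[0.43625609 0.02963231 0.024     ]
shift [-231.    29.4   20.1] rot [ 0.42 -0.2  -0.61] pos [0.4509 0.262  0.1057] clock 12.475
```

View pics/w9.png

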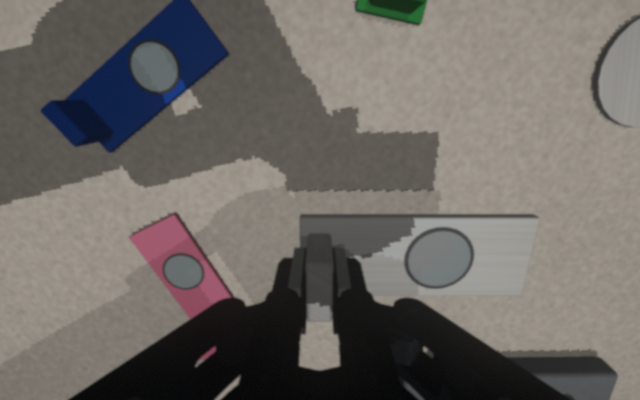

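Request:
step_arm(steps="-30 4 0 0 0 0 1; -40 5 0 0 0 0 1; -45 5 0 0 0 0 1; -45 5 5 0 0 0 1; -40 5 5 0 0 0 1; -20 5 5 0 0 -0.6 1; 0 0 0 0 0 0 1; 0 0 0 0 0 0 1")

```text
clock: 13.52
tool_pos: [0.4394, 0.0347, 0.0917]
ee_rot: [179.4, -0.2, 80.3]
wrist_force: [-0.6, -0.3, -1.2]
width: 0.13
```

```bash
python3 -c "
from h import *
p=inv([-.140,0,0]); go([p[0],p[1],.045],79.7)
fr,P,M,f=cam('side');cv2.imwrite('pics/s10.png',cv2.resize(fr[130:270,260:440],None,fx=4,fy=4))"
```

```text
shift [-5.7 -2.8 46.7] rot [ 0.64 -0.24  0.64] pos [0.4394 0.0347 0.0917] clock 13.525
```

View pics/s10.png

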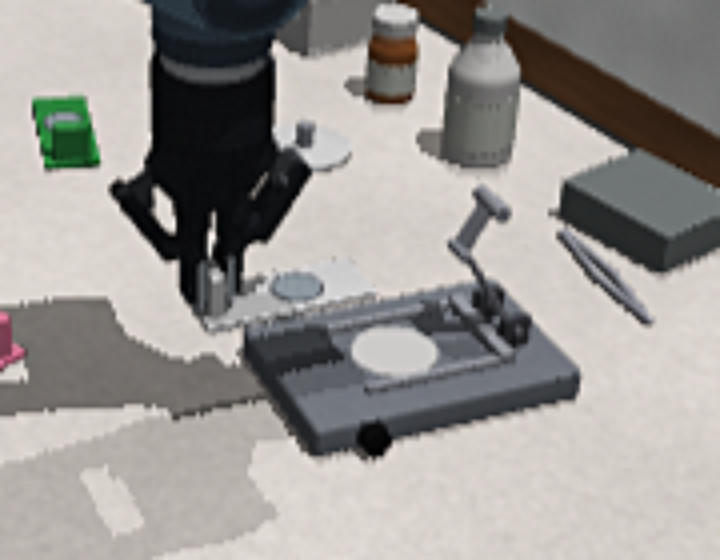

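Request:
step_arm(steps="-6 -3 10 0.6 0 0.6 1; 0 0 15 0 0 0 1; 0 0 15 0 0 0 1; 0 0 0 0 0 0 1; 0 0 0 0 0 0 1")

```text
clock: 14.2
tool_pos: [0.4343, 0.0313, 0.048]
ee_rot: [-179.9, -0.2, 79.9]
wrist_force: [-0.7, -0.3, 0.1]
width: 0.135
```

```bash
python3 -c "
from h import *
p=inv([-.054,0,0]); go([p[0],p[1],.042],79.7)
fr,P,M,f=cam('wrist');cv2.imwrite('pics/w11.png',fr)"
```

```text
shift [-1.7 88.2  5.8] rot [-0.13 -0.24  0.25] pos [0.4343 0.0313 0.048 ] clock 14.2
```

View pics/w11.png

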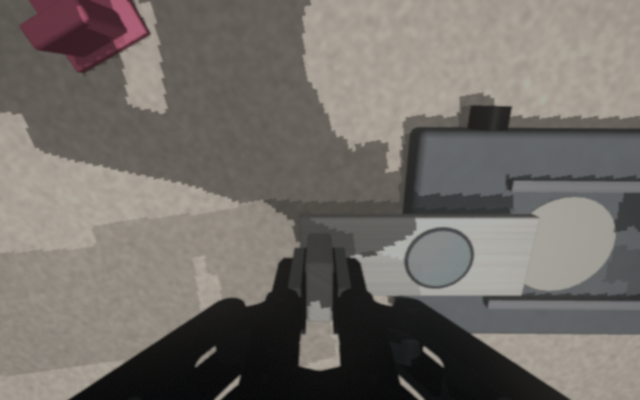

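Request:
step_arm(steps="-1.7 15 1 0 0 0.2 1; 0 20 1 0 0 0 1; 0 20 1 0 0 0 1; 0 15 0 0 0 0 1; 0 5 0 0 0 0 1; 0 0 0 0 0 0 1; 0 0 0 0 0 0 1")

```text
clock: 15.12
tool_pos: [0.5159, 0.0142, 0.0473]
ee_rot: [179.7, -0.2, 79.7]
wrist_force: [-0.3, -0.4, -1.3]
width: 0.129
```

```bash
python3 -c "
from h import *
p=inv([-.053,0,0]); go([p[0],p[1],.034],79.7)
fr,P,M,f=cam('wrist');cv2.imwrite('pics/w12.png',fr)
fr,P,M,f=cam('side');cv2.imwrite('pics/s12.png',cv2.resize(fr[130:270,260:440],None,fx=4,fy=4))"
```

```text
shift [ 0.9  5.8 13.3] rot [ 0.32 -0.23 -0.02] pos [0.5159 0.0142 0.0473] clock 15.125
```

View pics/w12.png

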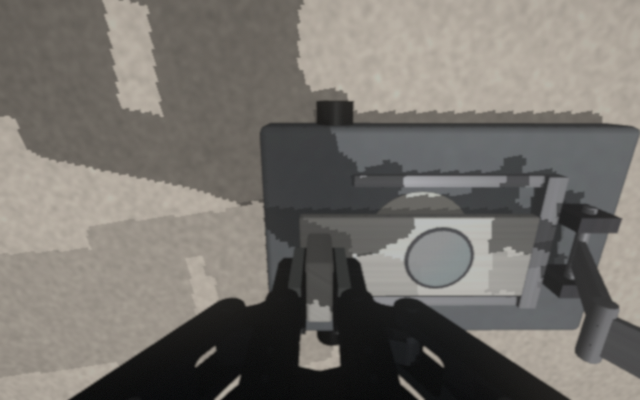

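View pics/s12.png

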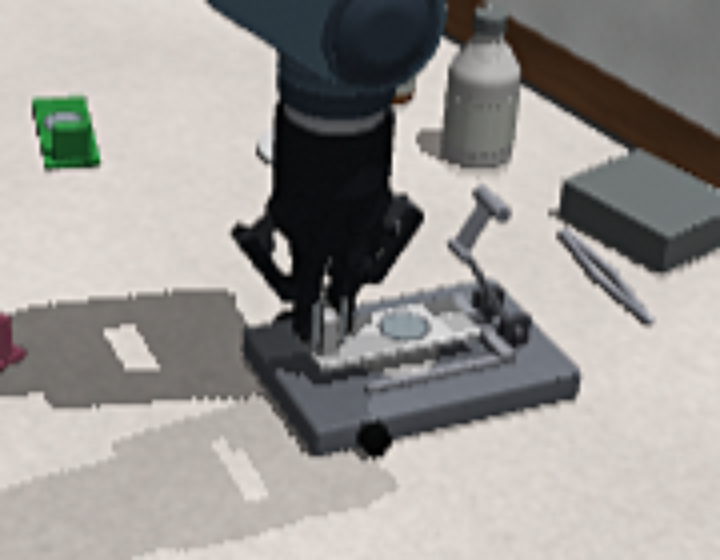

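Request:
step_arm(steps="1 4 4 0.3 0 0 1; 0 0 5 0 0 0 1; 0 0 0 0 0 0 1; 0 0 0 0 0 0 1")

```text
clock: 15.72
tool_pos: [0.5194, 0.0148, 0.0374]
ee_rot: [-179.9, -0.2, 79.7]
wrist_force: [-0.7, 0.3, -1.3]
width: 0.133
```

```bash
python3 -c "
from h import *
p=inv([-.053,0,0]); go([p[0],p[1],.034],79.7)
fr,P,M,f=cam('wrist');cv2.imwrite('pics/w13.png',fr)
x,y,z=[P[...,i] for i in range(3)]
# plate's far edge & stop in stage coords along centre
S=(P-SEAT).reshape(-1,3);c,s=np.cos(np.radians(YS)),np.sin(np.radians(YS))
X=(c*S[:,0]+s*S[:,1])*1000;Y=(-s*S[:,0]+c*S[:,1])*1000;Z=S[:,2]*1000
for x0 in range(0,76,4):
    for yy in (-18,15):
        m=(abs(X-x0)<1)&(abs(Y-yy)<2); print(x0,yy,np.median(Z[m]).round(1) if m.sum() else None,end=' | ')
print()
for y0 in range(-40,41,3):
    m=(abs(Y-y0)<1)&(abs(X-42)<4); print(y0,np.median(Z[m]).round(1) if m.sum() else None,end=' | ')
"
```

```text
shift [-0.3  2.5  3.4] rot [-0.05 -0.23 -0.  ] pos [0.5194 0.0148 0.0374] clock 15.725
0 -18 9.1 | 0 15 9.3 | 4 -18 9.1 | 4 15 9.6 | 8 -18 9.1 | 8 15 9.6 | 12 -18 9.3 | 12 15 9.5 | 16 -18 8.8 | 16 15 9.2 | 20 -18 8.7 | 20 15 9.0 | 24 -18 8.9 | 24 15 9.1 | 28 -18 9.1 | 28 15 9.0 | 32 -18 9.0 | 32 15 9.1 | 36 -18 9.0 | 36 15 8.8 | 40 -18 8.7 | 40 15 8.9 | 44 -18 8.9 | 44 15 9.1 | 48 -18 9.0 | 48 15 9.0 | 52 -18 8.7 | 52 15 9.1 | 56 -18 8.2 | 56 15 None | 60 -18 5.4 | 60 15 5.2 | 64 -18 7.9 | 64 15 7.7 | 68 -18 8.0 | 68 15 7.7 | 72 -18 19.0 | 72 15 21.2 | 
-40 5.0 | -37 4.8 | -34 1.4 | -31 -0.2 | -28 0.3 | -25 None | -22 8.6 | -19 8.7 | -16 8.8 | -13 9.2 | -10 75.2 | -7 77.0 | -4 76.6 | -1 76.5 | 2 76.3 | 5 75.9 | 8 75.9 | 11 72.9 | 14 8.9 | 17 9.1 | 20 9.2 | 23 5.7 | 26 -0.3 | 29 -0.2 | 32 0.2 | 35 4.8 | 38 4.7 |
```

View pics/w13.png

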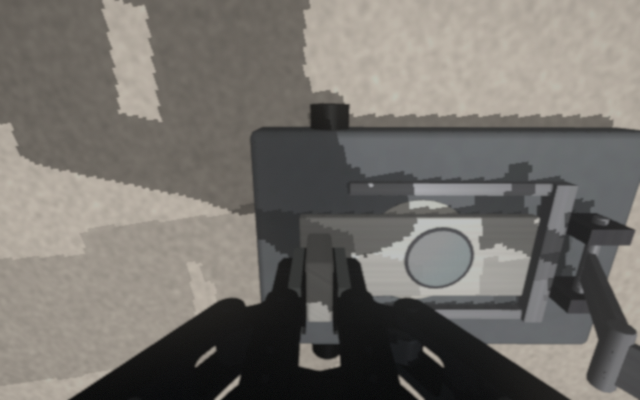

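The plate is 3 mm above the stage, centred between the rails, with its far end about 5 mm short of the stop. Going forward 3 mm, setting it down and releasing.

Request:
step_arm(steps="0 2.5 0 0 0 0 1; 0 1 3 0 0 0 1; 0 0 1 0 0 0 1; 0 0 0 0 0 0 1")

```text
clock: 16.27
tool_pos: [0.5234, 0.0141, 0.0341]
ee_rot: [-180.0, -0.2, 79.7]
wrist_force: [-1.8, -0.5, -0.2]
width: 0.132
```

```bash
python3 -c "
from h import *
p=inv([-.053,0,0]); go([p[0],p[1],.034],79.7);print(ctrl.observe()['wrist_force'])"
```

```text
shift [-0.4 -1.6  0.1] rot [-0.04 -0.23  0.01] pos [0.5234 0.0141 0.0341] clock 16.275
[-1.81560111 -0.46483974 -0.20769906]
```

Request:
step_arm(steps="0 0 0 0 0 0 0.6; 0 0 0 0 0 0 0.6; 0 0 0 0 0 0 0.6; 0 0 -15 0 0 0 0.6; 0 0 -30 0 0 0 0.6; 0 0 -45 0 0 0 0.6; 0 0 -45 0 0 0 0.6; 0 0 -20 0 0 0 0.6; 0 0 0 0 0 0 0.6")

```text
clock: 17.4
tool_pos: [0.5245, 0.0133, 0.1995]
ee_rot: [179.7, -0.2, 79.7]
wrist_force: [0.6, 0.4, -0.7]
width: 0.403
```

```bash
cat > chk.py <<'E'
from h import *
import sys
n=sys.argv[1]
go(inv([.065,0,.0885]),169.7)
fr,P,M,f=cam('wrist');cv2.imwrite(f'pics/w{n}.png',fr)
fs,Ps,_,_=cam('side');cv2.imwrite(f'pics/s{n}.png',cv2.resize(fs[130:270,260:440],None,fx=4,fy=4))
S=(P-SEAT).reshape(-1,3);c,s=np.cos(np.radians(YS)),np.sin(np.radians(YS))
Q=np.stack([c*S[:,0]+s*S[:,1],-s*S[:,0]+c*S[:,1],S[:,2]],1)
from fit import rect
a=(abs(Q[:,0])<.09)&(abs(Q[:,1])<.033)
lo=Q[a&(Q[:,2]>.0042)&(Q[:,2]<.0075)&(Q[:,0]<.058)]; hi=Q[a&(Q[:,2]>.033)&(Q[:,2]<.042)&(Q[:,0]<-.03)]
print('plate',rect(lo),np.median(lo[:,2]),'lug',rect(hi) if len(hi)>5 else None)
E
python3 chk.py 14
```

```text
shift [ -0.  114.8  87.7] rot [ 4.4e-01  8.0e-02 -9.0e+01] pos [0.5245 0.0133 0.1995] clock 17.4
plate (array([-1. ,  0.7]), array([118.1,  46.1]), -0.2) 0.005863282765191012 lug (array([-50.8,   0.9]), array([29.4, 11.2]), -89.9)
```

View pics/w14.png

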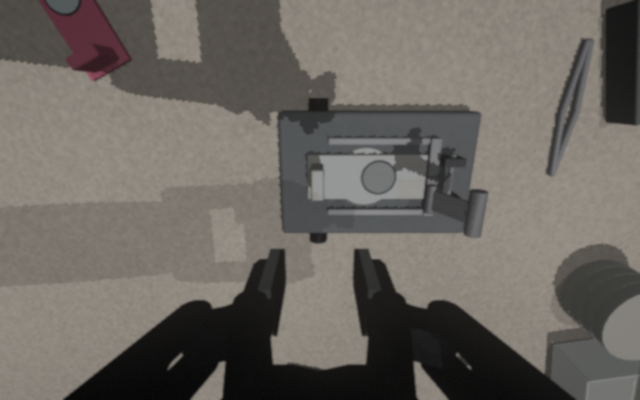

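View pics/s14.png

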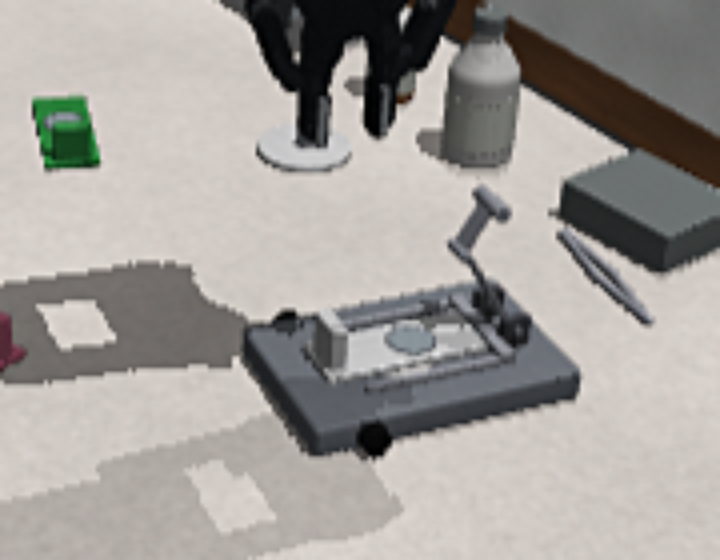

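The plate is home: x about -1 mm, y about +0.7 mm, yaw about 0°. I'll measure the raised bar and turn back.

Request:
step_arm(steps="0 0 0 0 0 -10 0.3; 0 0 0 0 0 -10 0.3; 0 0 0 0 0 -10 0.3; 0 0 0 0 0 -10 0.3; 0 0 0 0 0 -10 0.3; 0 0 0 0 0 -10 0.3; 0 0 0 0 0 -10 0.3; 0 0 0 0 0 -10 0.3; 0 0 0 0 0 -9 0.3; 0 0 0 0 0 0 0.3; 0 0 0 0 0 0 0.3")

```text
clock: 18.88
tool_pos: [0.5117, 0.0155, 0.177]
ee_rot: [179.7, -2.0, 171.4]
wrist_force: [0.4, -0.4, 0.2]
width: 0.701
```

```bash
cat > bar.py <<'E'
from h import *
import sys
from fit import rect
go(inv([.065,0,.0885]),169.7)
fr,P,M,f=cam('wrist');cv2.imwrite(f'pics/w{sys.argv[1]}.png',fr)
S=(P-SEAT).reshape(-1,3);c,s=np.cos(np.radians(YS)),np.sin(np.radians(YS))
Q=np.stack([c*S[:,0]+s*S[:,1],-s*S[:,0]+c*S[:,1],S[:,2]],1)
q=Q[(Q[:,2]>.1)&(Q[:,2]<.13)&(Q[:,0]>.03)&(Q[:,0]<.1)&(abs(Q[:,1])<.03)]
print(len(q),rect(q) if len(q)>4 else '', q[:,2].max() if len(q) else '')
E
python3 bar.py 15
```

```text
shift [-130.3   -3.8   59.9] rot [ 0.29 -2.01  1.71] pos [0.5117 0.0155 0.177 ] clock 18.875
28 (array([54.9, -0.4]), array([15.5,  2.1]), 87.1) 0.10190112442229923
```

View pics/w15.png

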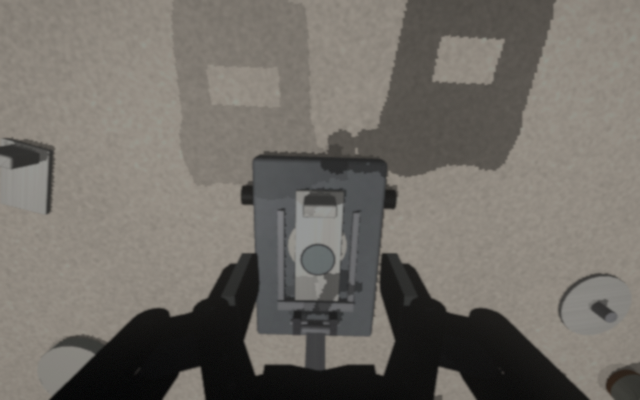

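Request:
step_arm(steps="0 0 -20 0.3 -2 1.5 0.3; 0 0 -35 0 0 0 0.3; -20 -1 0 0 0 0 0.3; -35 -1 0 0 0 0 0.3; -40 -1 0 0 0 0 0.3; -25 -1 0 0 0 0 0.3; 0 0 0 0 0 0 0.3; 0 0 0 0 0 0 0.3")

```text
clock: 19.92
tool_pos: [0.6314, -0.0106, 0.2314]
ee_rot: [-180.0, -0.2, 169.3]
wrist_force: [-0.1, -0.1, 0.3]
width: 0.703
```

```bash
python3 bar.py 16
```

```text
shift [ -6.1   4.7 118.9] rot [-0.01 -0.15 -0.42] pos [ 0.6314 -0.0106  0.2314] clock 19.925
699 (array([61.2, -0. ]), array([33.2, 14.2]), 89.0) 0.11281232339865185
```

View pics/w16.png

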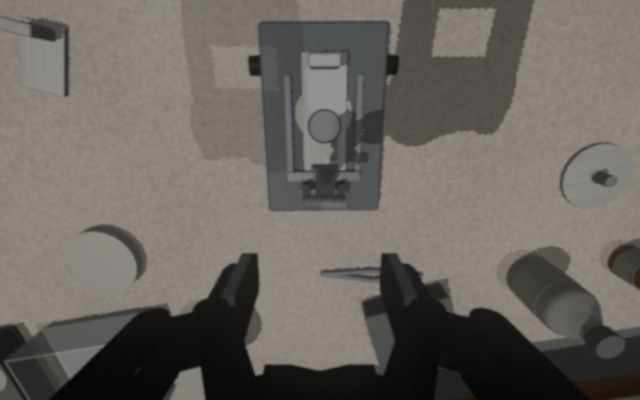

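Request:
step_arm(steps="-4 5 25 0 0 -0.4 0.3; 0 0 35 0 0 0 0.3; 0 0 25 0 0 0 0.3; 0 0 0 0 0 0 0.3; 0 0 0 0 0 0 0.3")

```text
clock: 20.6
tool_pos: [0.6338, -0.005, 0.1476]
ee_rot: [-180.0, 0.0, 169.7]
wrist_force: [0.3, -0.4, 0.3]
width: 0.7
```

```bash
sed -i 's/\.065,0,\.0885/.063,0,.088/' bar.py; python3 bar.py 17
```

```text
shift [-2.4 -1.2 35.6] rot [-0.01  0.05 -0.02] pos [ 0.6338 -0.005   0.1476] clock 20.6
1535 (array([60.9, -6.3]), array([46. , 14.9]), 89.7) 0.129922930838131
```

View pics/w17.png

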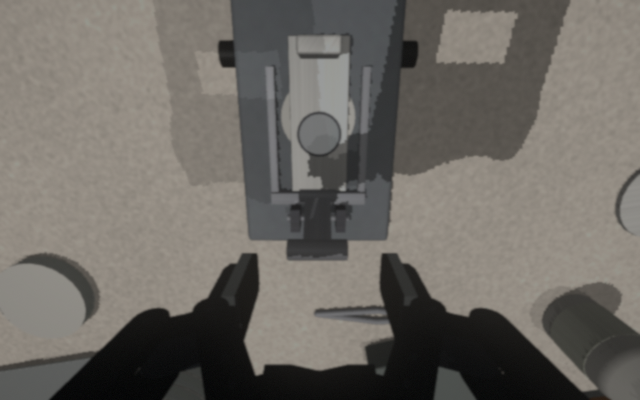

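Request:
step_arm(steps="-2 -1 20 0 0 0 0.3; 0 0 16 0 0 0 0.3; 0 0 0 0 0 0 0.3; 0 0 0 0 0 0 0.3; 0 0 0 0 0 0 0.8; 0 0 0 0 0 0 0.8; 0 0 0 0 0 0 0.8; 0 0 0 0 0 0 0.8", force=20)

```text
clock: 21.65
tool_pos: [0.6368, -0.0068, 0.1113]
ee_rot: [-180.0, 0.2, 169.7]
wrist_force: [-0.2, -0.6, -2.2]
width: 0.387
```

```bash
cat > ang.py <<'E'
from h import *
import sys
T=tool(); g=stg(T[:3,3]-.0187*T[:3,2])*1000; print(g.round(1), np.hypot(80-g[0],g[2]-14).round(1), (np.degrees(np.arctan2(g[2]-14,80-g[0]))-14.93).round(1), ctrl.observe()['wrist_force'].round(1),ctrl.observe()['width'])
cv2.imwrite(f'pics/w{sys.argv[1]}.png',cam('wrist')[0])
E
python3 ang.py 18
```

```text
[ 63.8   0.  106. ] 93.4 65.1 [-0.2 -0.6 -2.2] 0.38684961582585287
```

View pics/w18.png

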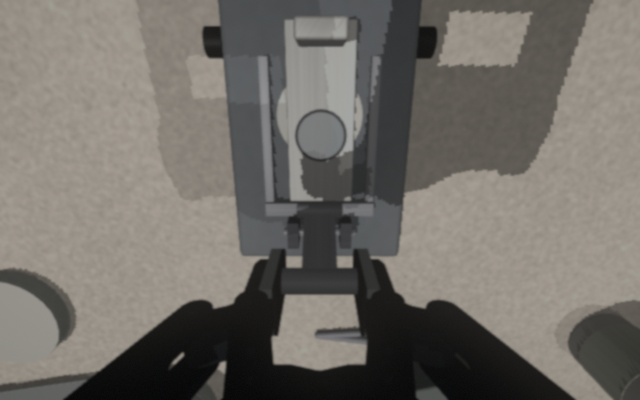

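Request:
step_arm(steps="14 0 4 0 0 0 0.8; 13.5 0 6 0 0 0 0.8; 12.5 0 8 0 0 0 0.8; 11 0 9.5 0 0 0 0.8; 0 0 0 0 0 0 0.8; 0 0 0 0 0 0 0.8")

```text
clock: 22.45
tool_pos: [0.5865, 0.0025, 0.0834]
ee_rot: [-180.0, 0.6, 169.7]
wrist_force: [1.1, 0.6, 1.7]
width: 0.391
```

```bash
python3 ang.py 19
```

```text
[12.5  0.1 78.1] 93.1 28.6 [1.1 0.6 1.7] 0.3907321026170961
```

View pics/w19.png

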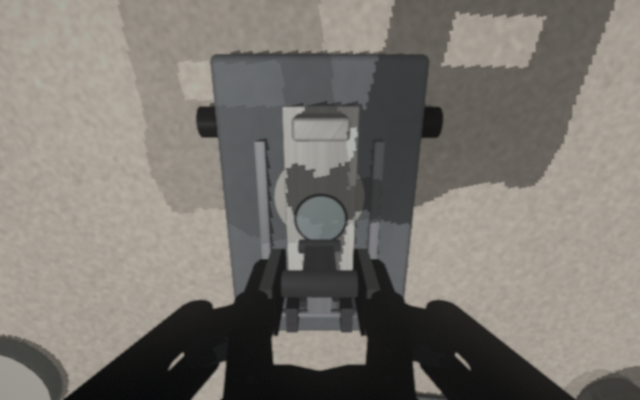

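Request:
step_arm(steps="9 0 11 0 0 0 0.8; 6.5 0 11 0 0 0 0.8; 3.5 0 7 0 0 0 0.8; 1 0 2 0 0 0 0.8; 0 0 0 0 0 0 0.8; 0 0 0 0 0 0 0.8")

```text
clock: 23.25
tool_pos: [0.5673, 0.006, 0.0515]
ee_rot: [180.0, 0.6, 169.6]
wrist_force: [-0.5, 0.4, 1.1]
width: 0.39
```

```bash
python3 ang.py 20
```

```text
[-7.   0.2 46.2] 92.8 5.4 [-0.5  0.4  1.1] 0.39036040027623725
```

Request:
step_arm(steps="0.3 0 1 0 0 0 0.8; 0 0 0 0 0 0 0.8; 0 0 0 0 0 0 0.3; 0 0 0 0 0 0 0.3; 0 0 0 0 0 0 0.3; 0 0 -15 0 0 0 0.3; 0 0 -35 0 0 0 0.3; 0 0 -45 0 0 0 0.3; 20 0 -45 0 0 0 0.3; 20 0 -20 0 0 0 0.3; 0 0 0 0 0 0 0.3; 0 0 0 0 0 0 0.3")

```text
clock: 24.8
tool_pos: [0.5262, 0.0134, 0.2209]
ee_rot: [180.0, 0.9, 169.6]
wrist_force: [-0.1, -0.1, -0.1]
width: 0.704
```

```bash
python3 chk.py 21
python3 - <<'E'
from h import *
from fit import rect
fr,P,M,f=cam('wrist')
S=(P-SEAT).reshape(-1,3);c,s=np.cos(np.radians(YS)),np.sin(np.radians(YS))
Q=np.stack([c*S[:,0]+s*S[:,1],-s*S[:,0]+c*S[:,1],S[:,2]],1)
q=Q[(Q[:,2]>.042)&(Q[:,2]<.06)&(Q[:,0]>-.03)&(Q[:,0]<.02)&(abs(Q[:,1])<.03)]
print('bar',rect(q),np.percentile(q[:,2],[50,95]))
print(ctrl.observe()['wrist_force'],tool()[:3,3])
E
```

```text
shift [-111.8    0.   110.2] rot [ 0.    0.95 -0.06] pos [0.5262 0.0134 0.2209] clock 24.8
plate (array([-1.5,  0.9]), array([118.9,  45.9]), 0.0) 0.005833846816804565 lug (array([-51. ,   1.1]), array([28.6, 12.3]), 89.5)
bar (array([-8.3, -0.1]), array([32.8, 11.5]), 89.7) [0.04933677 0.05133553]
[ 0.08129418  0.33256775 -1.45347375] [0.52598009 0.0133931  0.219875  ]
```

View pics/w21.png

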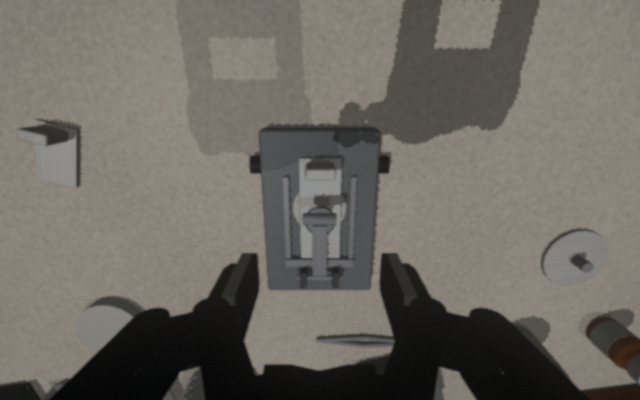

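View pics/s21.png

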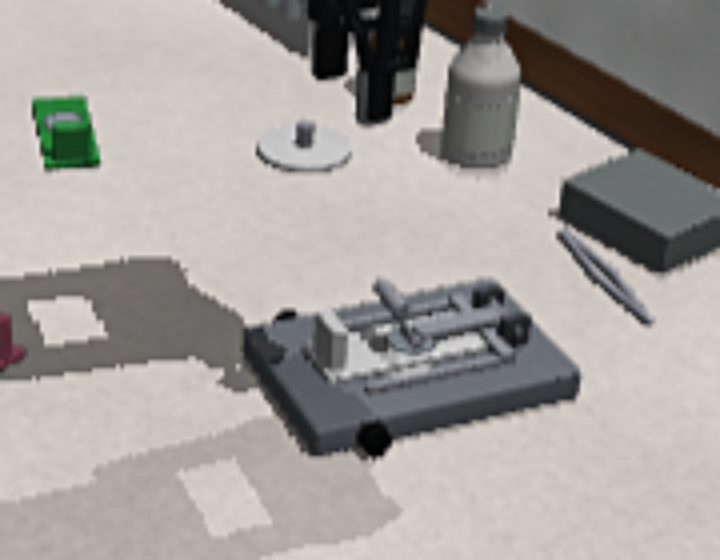

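Everything agrees: the plate is home, and the bar centre is about 45 mm above the stage, which puts the clip at about 0.08 rad. The gripper is clear, so I'm handing in.

```bash
python3 -c "
from cell import ctrl
print(ctrl.finish_job())"
```

```text
the job is handed in; nothing more can be done
None
```

I swung the clip up to about 1.15 rad and picked the silver windowed plate up by its lug. I slid it in low between the rails to just short of the end stop and let go. Then I took the grip bar again, lowered the clip onto the plate, released it and backed off. The job was handed in at about 25 s of the 54 s allowed.

The last camera checks, taken before hand-in:

| Check | Measured | Allowed |
|---|---|---|
| Plate x | about -1.5 mm | -15 to +8 mm |
| Plate y | about +0.9 mm | ±14 mm |
| Plate yaw | about 0° | within 12° |
| Plate top face above the stage | 5.8 mm, so it lies flat (plate is 6 mm thick) | – |
| Clip angle, from the bar's height | about 0.08 rad | 0.04 to 0.14 rad |

The gripper was well clear and touching nothing. The highest wrist force I saw between moves was about 5 N. None of these checks failed or disagreed, but I could not measure the clip's contact force on the plate directly; I inferred it from the clip's resting angle.

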